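Clamp the glass of the sloping light desk evenly

ROBOT

A 6-joint arm with a two-finger parallel gripper is mounted at the origin on the work surface. World frame = base frame: x ahead of the robot, y to its left, z up, the work surface at z = 0. Lengths are in mm, angles in rad, forces in N, time in s.
With the tool pointing down it reaches from about 325 to 850 mm from the base axis. Payload 15.5 kg.
Tool frame: the origin (TCP) lies at the centre of the arm's flange, where the gripper is bolted on; the fingertips stand 191 mm ahead of it and the grasp point (between the pads) lies 172 mm ahead of it; x points along the fingers, z is the direction in which the jaws open and shut, and the axes are right-handed (so a half turn about x gives the same grasp; the last joint's range is limited). The gripper opens to 91 mm and grips with 3 to 60 N. Pads are 32 mm wide; open, the fingers measure 118 mm over their backs; the gripper's body (76 mm by 178 mm) begins 60 mm behind the grasp point.
Start: joints at [-1.44, 0.494, 1.345, -0, 1.302, -0.096], TCP at [139.93, -609.137, 404.715] pointing down, gripper open.
Joint ranges: [-2.91, 2.91], [-0.82, 2.16], [0.22, 2.67], [-1.22, 4.37], [0.12, 2.79], [-3.08, 3.08]. Speed limits (rad/s): [1.89, 1.89, 2.57, 3.01, 3.01, 3.01].

INTERFACE

Orientations are given as a unit quaternion [x, y, z, w].
In Python, from rig import robot gives the robot as it stands. Calls block until the motion is done:
- robot.move_to(position, orientation): joint-space move of the TCP to a pose.
- robot.move_linear(position, rot=None, v=150, guard=None): straight line of the TCP; rot=None keeps the orientation; v is the mean speed in mm/s. With guard (N) it stops when the force on the tool has changed by that much, and returns True; else False.
- robot.move_joints(angles): joint-space move.
- robot.move_gripper(opening, strength=None): finger opening in mm; strength is the grip in N (None keeps the last); returns when the fingers have stopped.
- robot.sleep(seconds).
- robot.inverse_kinematics(position, orientation): joint angles nearest the present ones, or None.
- robot.sense(): the state.
- robot.get_image(name): name is "scene" or "side" or "wrist"; returns the picture (480x640x3 uint8, red, green, blue); there is no depth.
- robot.camera_info(name): a dict with "camera_matrix" (3x3 intrinsics, pixels), "R" (3x3) and "t" (3): a world point X has camera coordinates R X + t. Camera axes: x right, y down, z forward; pixel columns grow to the right and rows downward; lengths in mm; the calibration is good to about 2 mm. The wrist camera is an equidistant fisheye: a pixel r from the principal point sees the ray r / f radians off the axis. A picture is of the moment at which its call begins: read the wrist's pose just before it. camera_info takes no time and is no camera call; for the wrist camera it gives the pose at the moment of the call.
A pose or a line that the arm cannot do raises robot.Unreachable and nothing moves.
- robot.finish_job(): hands the job in, once; it reports no verdict.
Trained networks look in the newest picture that a camera, given by its name, has taken for a name from the list of things; names that differ only in an ending like _2 or _b are one class to them, and where a whole thing is asked for, a point or a joint stands for the part that bears it (a point fixed in the world has none). Each returns a list of dicts, best first, with "conf" (0 to 1); they miss things now and then, are a little off and sometimes report something else, mostly with a low value. They report only what shows in the picture. A call takes as long as a camera call.
- robot.recognise(camera, thing): "extent" ([left, top, right, bottom] in pixels, round what is visible of it).
- robot.silhouettes(camera, thing): "pixels" (480x640 bool, what is visible of it) and "extent" ([left, top, right, bottom] in pixels, round what is visible of it).
- robot.mark_of(camera, thing): "location" ([row, column] in pixels: a listed point, or the origin of a listed thing).
The state is a dict: "time": time; "joints": joint angles; "joint_vel": joint speeds; "effort": joint torques, N m; "eef_pos": TCP position; "tool_rot": TCP orientation; "wrist_force": force on the tool from outside, world axes, zero at the start; "torque": the same for the moment, N m; "width": finger opening in mm.
Only numpy, scipy, OpenCV 4.12 (cv2) and the standard library are available. Lean on these libraries where they do the work, as an engineer would, in place of code of your own. Each camera call takes 0.05 s, during which the arm holds its last target.

TASK

Slide the glass of the sloping light desk down until it rests fully on the ledge, with the clamps still slack. Then tighten its four corner clamps clockwise, crosswise from corner to opposite corner so that the glass is not strained: first give every one about half of its turn, and only then go round crosswise again and bring each one up fully tight, its red handle pointing straight up the slope. Leave the jar, tub, tape and tin beside the desk where they are.

Things in the scene. Friction and masses are not known exactly. Their poses are not given: they have to be found in the camera images.
- board: Fixed board of a wooden light desk, 350 mm wide, 306 mm up the slope, pitched 30 degrees, facing up and towards the robot. Origin on its face, 115 mm above the bench, midway between the four clamps; x up the slope (away from the robot), y left, z straight out of the face. Ledge 12 mm high across it at x = -122 mm. Apart from handles and rail, nothing stands over 13 mm above the face.
- glass (a joint): Slide of the glass sheet (6 mm thick, 232 up the slope by 216 mm wide) on the board, in m, growing down the slope: 0 is 35 mm too high, 0.035 is home on the ledge (hard stop). Starts between 0 and 0.018; stays put by itself, takes about 4 N to move down. The steel clamp straps lie over its side edges without hindering it.
- glass_rail (a point): Middle of the aluminium finger rail on the upper edge of the glass: a bar 110 mm long across the board (y), 12 mm thick along the slope (x), standing 8 to 32 mm above the board's face; this point is 24 mm above the face. Axes as the board. Pinch it across its 12 mm or push on its upper side.
- clamp_upper_left (a joint): Turn of the upper left clamp screw in rad: 0 is slack, it grows clockwise as one looks onto the board, 1.7 is tight (hard stop). Starts between 0 and 0.2 and stays where it is left; it takes about 0.06 N m to turn.
- clamp_upper_left_grip (a point): Middle of the red T-handle of the upper left clamp (board x +75, y +140 mm): a bar 60 mm long, 14 wide, 20 high, 30 to 50 mm above the board's face, this point at 40 mm; it turns about the board's z. Frame turns with the handle: x along the bar, z out of the board. Tight, the bar points straight up the slope; slack, 1.7 rad anticlockwise of that.
- clamp_upper_right (a joint): Turn of the upper right clamp screw in rad: 0 is slack, it grows clockwise as one looks onto the board, 1.7 is tight (hard stop). Starts between 0 and 0.2 and stays where it is left; it takes about 0.06 N m to turn.
- clamp_upper_right_grip (a point): Middle of the red T-handle of the upper right clamp (board x +75, y -140 mm): a bar 60 mm long, 14 wide, 20 high, 30 to 50 mm above the board's face, this point at 40 mm; it turns about the board's z. Frame turns with the handle: x along the bar, z out of the board. Tight, the bar points straight up the slope; slack, 1.7 rad anticlockwise of that.
- clamp_lower_right (a joint): Turn of the lower right clamp screw in rad: 0 is slack, it grows clockwise as one looks onto the board, 1.7 is tight (hard stop). Starts between 0 and 0.2 and stays where it is left; it takes about 0.06 N m to turn.
- clamp_lower_right_grip (a point): Middle of the red T-handle of the lower right clamp (board x -75, y -140 mm): a bar 60 mm long, 14 wide, 20 high, 30 to 50 mm above the board's face, this point at 40 mm; it turns about the board's z. Frame turns with the handle: x along the bar, z out of the board. Tight, the bar points straight up the slope; slack, 1.7 rad anticlockwise of that.
- clamp_lower_left (a joint): Turn of the lower left clamp screw in rad: 0 is slack, it grows clockwise as one looks onto the board, 1.7 is tight (hard stop). Starts between 0 and 0.2 and stays where it is left; it takes about 0.06 N m to turn.
- clamp_lower_left_grip (a point): Middle of the red T-handle of the lower left clamp (board x -75, y +140 mm): a bar 60 mm long, 14 wide, 20 high, 30 to 50 mm above the board's face, this point at 40 mm; it turns about the board's z. Frame turns with the handle: x along the bar, z out of the board. Tight, the bar points straight up the slope; slack, 1.7 rad anticlockwise of that.
- paint_jar: Bystander: jar of orange paint with a white cap, 60 mm across, 90 mm high, standing on the bench; origin under its centre.
- gesso_tub: Bystander: open white tub, 76 mm across, 75 mm high, standing on the bench; origin under its centre.
- tape_roll: Bystander: yellow roll of masking tape, 90 mm across, 25 mm high, lying on the bench; origin under its centre.
- medium_tin: Bystander: tin with a blue band, 64 mm across, 80 mm high, standing on the bench; origin under its centre.

How it is judged:
By the outcome, as a careful person would: the job done as asked, in the order asked, and still so for the second after the job is handed in, with the robot touching nothing.
It also fails if it takes over 72 s, if anything falls off the work surface, if the arm or the gripper's body presses on something with over 40 N, if the wrist force passes 120 N, or if a joint passes its speed limit or range.

## Working session

There is one attempt and no reset: what is moved stays moved. The work goes in short steps, each a Python script; the robot and the scene stay as the last script left them, time stands still between calls to the robot, and variables do not carry over. Pictures are saved under pics/ and viewed, and the job is handed in when it is done.

```bash
ls; mkdir -p pics; python3 - <<'E'
from rig import robot
import cv2
s=robot.sense();print(s)
for c in ("scene","side","wrist"):
    im=robot.get_image(c);cv2.imwrite(f"pics/{c}0.png",im[:,:,::-1])
    i=robot.camera_info(c);print(c,i)
    for n in ["glass_rail","clamp_upper_left_grip","clamp_upper_right_grip","clamp_lower_right_grip","clamp_lower_left_grip","board","paint_jar","gesso_tub","tape_roll","medium_tin"]:
        print(n,[(round(d["conf"],2),[round(float(v)) for v in d["location"]]) for d in robot.mark_of(c,n)][:3])
E
```

```text
pics
{'time': 0.0, 'joints': array([-1.44049564e+00,  4.94191690e-01,  1.34614598e+00, -2.07528849e-05,
        1.30249012e+00, -9.55091212e-02]), 'joint_vel': array([-0.00070263,  0.00047499,  0.0005168 ,  0.00031535, -0.00140081,
       -0.00063966]), 'effort': array([-4.53368542e-03, -8.78820777e+01, -3.81845033e+01,  7.05136824e-02,
        5.32610575e-02, -9.70742053e-05]), 'eef_pos': array([ 139.90935436, -608.98306918,  404.1277996 ]), 'tool_rot': array([ 0.44078058,  0.55346923, -0.44018403,  0.55283118]), 'wrist_force': array([ 0.34282208, -0.16423544, -0.8806653 ]), 'torque': array([0.01090814, 0.00448627, 0.00443653]), 'width': 91.23709027286348}
scene {'camera_matrix': array([[508.53352228,   0.        , 318.5616449 ],
       [  0.        , 508.53352228, 240.48106499],
       [  0.        ,   0.        ,   1.        ]]), 'R': array([[ 6.94375871e-01,  7.19612453e-01,  2.58338968e-04],
       [ 5.76165259e-01, -5.55744171e-01, -5.99317955e-01],
       [-4.31133093e-01,  4.16300773e-01, -8.00511038e-01]]), 't': array([-418.61812847, -228.70746619, 1454.84100542])}
glass_rai
[... 1017 characters left out ...]
, [190, 364]), (0.36, [219, 400])]
tape_roll [(0.57, [225, 436])]
medium_tin [(0.82, [421, 276])]
wrist {'camera_matrix': array([[371.64829954,   0.        , 324.12026692],
       [  0.        , 371.64829954, 236.29254348],
       [  0.        ,   0.        ,   1.        ]]), 'R': array([[ 2.25031021e-01, -9.74351592e-01,  1.22964436e-04],
       [-9.30481617e-01, -2.14861601e-01,  2.96712744e-01],
       [-2.89076114e-01, -6.68839878e-02, -9.54966770e-01]]), 't': array([-624.89205965,  -35.07983425,  392.96855817])}
glass_rail []
clamp_upper_left_grip []
clamp_upper_right_grip []
clamp_lower_right_grip []
clamp_lower_left_grip []
board []
paint_jar []
gesso_tub []
tape_roll []
medium_tin []
```

View pics/scene0.png

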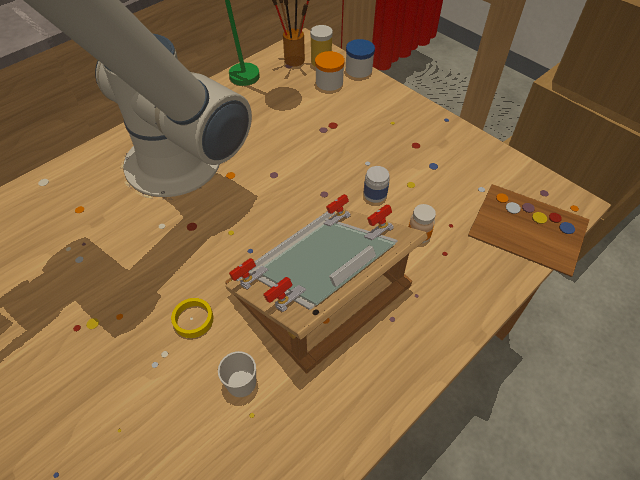

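View pics/side0.png

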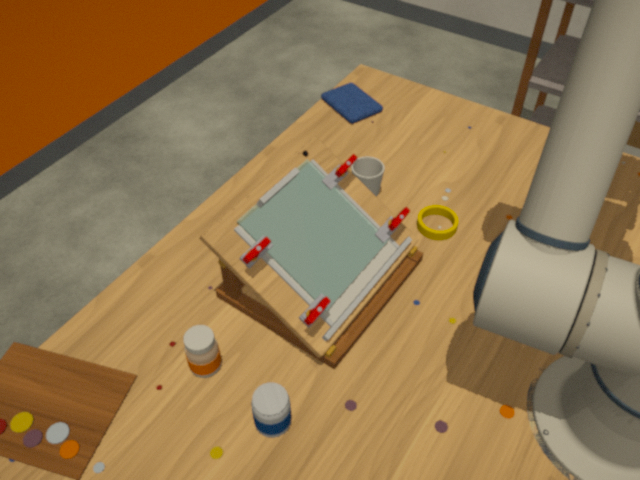

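The scene view shows the desk with all four red handles: (row, col) 217,379 UL, 291,278 UR, 270,243 LR and 205,337 LL. The rail is at 265,352. The jar and tin stand to the left of the desk, the tub and tape to the right. Next I fit the board pose.

```bash
cat > h.py <<'E'
import numpy as np, cv2
from scipy.optimize import least_squares
from scipy.spatial.transform import Rotation as Rn
from rig import robot
CL={"upper_left":(75,140),"upper_right":(75,-140),"lower_right":(-75,-140),"lower_left":(-75,140)}
def board(p):
    x,y,psi=p[:3]
    return np.array([x,y,115.]),(Rn.from_euler('z',psi)*Rn.from_euler('y',-np.pi/6)).as_matrix()
def proj(info,X):
    c=info["R"]@X+info["t"];K=info["camera_matrix"];return np.array([K[1,1]*c[1]/c[2]+K[1,2],K[0,0]*c[0]/c[2]+K[0,2]])
E
cat > fit.py <<'E'
from h import *
import sys,json
obs=[]
tries={}
for c in ("scene","side"):
    for k in range(3):
        im=robot.get_image(c)
        for n in ["glass_rail"]+[f"clamp_{k}_grip" for k in CL]+["board"]:
            for d in robot.mark_of(c,n)[:1]: tries.setdefault((c,n),[]).append(d["location"])
info={c:robot.camera_info(c) for c in("scene","side")}
for k in tries: tries[k]=np.median(tries[k],0)
def res(p,full=False):
    o,R=board(p); out=[];lab=[]
    for (c,n),l in tries.items():
        if n=="board":b=(0,0,0)
        elif n=="glass_rail": b=(p[3],0,24)
        else: b=(*CL[n[6:-5]],40)
        out.append(proj(info[c],o+R@np.array(b))-l);lab.append((c,n))
    if full:return lab,out
    return np.concatenate(out)
s=least_squares(res,[560,-100,0,100],loss="soft_l1",f_scale=2)
print(s.x.round(4),s.cost)
for l,o in zip(*res(s.x,True)):print(l,o.round(1))
np.save("board.npy",s.x)
E
python3 fit.py
```

```text
[ 5.876507e+02  8.390000e+00 -4.010000e-02  1.358652e+02] 16.480480360047395
('scene', 'glass_rail') [-0.7 -2.1]
('scene', 'clamp_upper_left_grip') [-0.2  1. ]
('scene', 'clamp_upper_right_grip') [0.6 1.6]
('scene', 'clamp_lower_right_grip') [-0.5 -1.1]
('scene', 'clamp_lower_left_grip') [ 1.  -1.7]
('scene', 'board') [-0.5 -1.3]
('side', 'glass_rail') [-1.1 -0.6]
('side', 'clamp_upper_left_grip') [-0.1 -0.6]
('side', 'clamp_upper_right_grip') [1.  2.1]
('side', 'clamp_lower_right_grip') [ 0.5 -2.6]
('side', 'clamp_lower_left_grip') [1.2 0.4]
('side', 'board') [-1.6 -2. ]
```

The fit is consistent to about 2 px. Next come reachability checks and the bystander positions.

```bash
cat >> h.py <<'E'
P=None
def load():
    return board(np.load("board.npy"))
def pose(b,ang,L=172):
    """grasp point (board mm) , jaw dir angle (ccw from board x); returns TCP pos, quat"""
    o,R=load(); x=-R[:,2]; z=R@np.array([np.cos(ang),np.sin(ang),0]); y=np.cross(z,x)
    q=Rn.from_matrix(np.stack([x,y,z],1)).as_quat()
    return o+R@np.array(b,float)-L*x, q
def wrap(a):return (a+np.pi)%(2*np.pi)-np.pi
E
python3 - <<'E'
from h import *
t=robot.sense()["time"]
for n,(x,y) in CL.items():
  for q in (0,1.7):
    for f in (0,np.pi):
      for z in (40,110):
        p,r=pose((x,y,z),1.7-q+np.pi/2+f)
        j=robot.inverse_kinematics(p,r); print(n,q,round(f),z,None if j is None else np.round(j,2))
for f in (0,np.pi/2,np.pi,-np.pi/2):
    p,r=pose((170,0,40),f);j=robot.inverse_kinematics(p,r);print("rail",f,None if j is None else np.round(j,2))
    p,r=pose((0,0,250),f);j=robot.inverse_kinematics(p,r);print("view",f,None if j is None else np.round(j,2))
print(robot.sense()["time"]-t)
# bystanders triangulate
info={c:robot.camera_info(c) for c in("scene","side")}
robot.get_image("scene");robot.get_image("side")
for n in ["paint_jar","gesso_tub","tape_roll","medium_tin"]:
    l=[(c,robot.mark_of(c,n)[0]["location"]) for c in info]
    s=least_squares(lambda X:np.concatenate([proj(info[c],np.array([*X,0]))-m for c,m in l]),[600,0]);print(n,s.x.round(),s.cost)
print(robot.sense()["time"])
E
```

```text
upper_left 0 0 40 [ 0.19  0.43  1.77 -0.27  0.44 -2.82]
upper_left 0 0 110 [ 0.21  0.31  1.77 -0.23  0.57 -2.85]
upper_left 0 3 40 [ 0.19  0.43  1.77 -0.27  0.44  0.32]
upper_left 0 3 110 [ 0.21  0.31  1.77 -0.23  0.57  0.29]
upper_left 1.7 0 40 [ 0.19  0.43  1.77 -0.27  0.44 -1.12]
upper_left 1.7 0 110 [ 0.21  0.31  1.77 -0.23  0.57 -1.15]
upper_left 1.7 3 40 [ 0.19  0.43  1.77 -0.27  0.44  2.02]
upper_left 1.7 3 110 [ 0.21  0.31  1.77 -0.23  0.57  1.99]
upper_right 0 0 40 [-0.39  0.41  1.81  0.41  0.45  2.34]
upper_right 0 0 110 [-0.42  0.28  1.81  0.34  0.59  2.39]
upper_right 0 3 40 [-0.39  0.41  1.81  0.41  0.45 -0.81]
upper_right 0 3 110 [-0.42  0.28  1.81  0.34  0.59 -0.75]
upper_right 1.7 0 40 [-0.39  0.41  1.81  0.41  0.45 -2.25]
upper_right 1.7 0 110 [-0.42  0.28  1.81  0.34  0.59 -2.19]
upper_right 1.7 3 40 [-0.39  0.41  1.81  0.41  0.45  0.89]
upper_right 1.7 3 110 [-0.42  0.28  1.81  0.34  0.59  0.95]
lower_right 0 0 40 [-0.52  0.45  2.18  1.39  0.24  1.2 ]
lower_right 0 0 110 [-0.57  0.27  2.18  0.85  0.35  1.72]
lower_right 0 3 40 [-0.52  0.45  2.18  1.39  0.24 -1.94]

[... 563 characters left out ...]
e
lower_left 1.7 3 110 [ 0.31  0.29  2.12 -0.65  0.28  2.51]
rail 0 [-0.09  0.43  1.59  0.05  0.59 -0.08]
view 0 [-0.13 -0.06  1.95  0.07  0.73 -0.13]
rail 1.5707963267948966 [-0.09  0.43  1.59  0.05  0.59 -1.65]
view 1.5707963267948966 [-0.13 -0.06  1.95  0.07  0.73 -1.71]
rail 3.141592653589793 [-0.09  0.43  1.59  0.05  0.59  3.06]
view 3.141592653589793 [-0.13 -0.06  1.95  0.07  0.73  3.01]
rail -1.5707963267948966 [-0.09  0.43  1.59  0.05  0.59  1.49]
view -1.5707963267948966 [-0.13 -0.06  1.95  0.07  0.73  1.44]
0.0
paint_jar [659. 301.] 12.607088778355456
gesso_tub [ 644. -270.] 0.6877681424363074
tape_roll [ 461. -254.] 0.19811533489804933
medium_tin [487. 322.] 3.915092957178235
4.25
```

```bash
python3 - <<'E'
from h import *
i=robot.camera_info("wrist");s=robot.sense()
c=-i["R"].T@i["t"];T=Rn.from_quat(s["tool_rot"]).as_matrix();print("cam in tool",T.T@(c-s["eef_pos"]),"cam axis in tool",T.T@i["R"][2])
p,r=pose((0,0,250),0)
robot.move_to(p,r)
print(robot.sense()["time"])
im=robot.get_image("wrist");cv2.imwrite("pics/w1.png",im[:,:,::-1])
for n in ["glass_rail"]+[f"clamp_{k}_grip" for k in CL]+["board"]:
    print(n,[(round(d["conf"],2),[round(float(v)) for v in d["location"]]) for d in robot.mark_of("wrist",n)][:3])
print(robot.sense()["time"])
E
```

```text
cam in tool [18.96444267 83.83403666 -0.26706713] cam axis in tool [ 9.54966212e-01 -2.96714184e-01  4.76697526e-04]
6.7583
glass_rail [(0.95, [205, 445])]
clamp_upper_left_grip [(0.56, [66, 402]), (0.27, [330, 261])]
clamp_upper_right_grip [(0.56, [332, 391])]
clamp_lower_right_grip [(0.88, [329, 258]), (0.44, [205, 450])]
clamp_lower_left_grip [(0.96, [72, 245])]
board [(0.66, [199, 324])]
7.1083
```

View pics/w1.png

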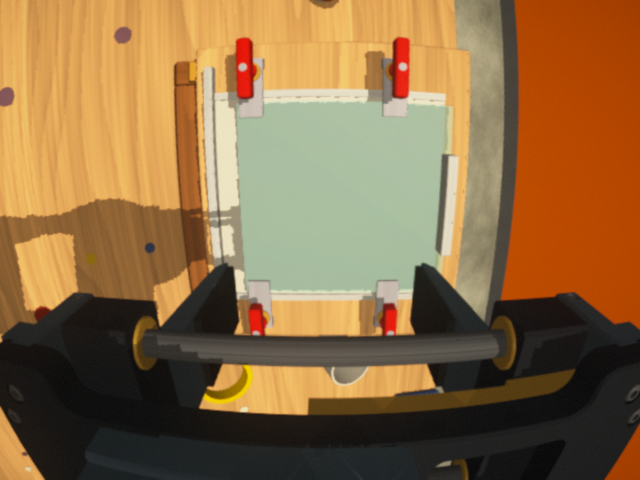

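The wrist view shows UL at (66,402), LL at (70,245), UR and LR half hidden behind the finger linkage, and the rail at (205,450). All handles still lie across the slope, so they are slack. I'll refit with the wrist marks included.

```bash
cat >> h.py <<'E'
def projf(info,X):
    c=info["R"]@X+info["t"];K=info["camera_matrix"];rr=np.hypot(c[0],c[1]);th=np.arctan2(rr,c[2])
    return np.array([K[1,1]*th*c[1]/rr+K[1,2],K[0,0]*th*c[0]/rr+K[0,2]])
E
python3 - <<'E'
from h import *
info={c:robot.camera_info(c) for c in("scene","side","wrist")}
N=["glass_rail"]+[f"clamp_{k}_grip" for k in CL]+["board"]
obs=[]
for c in info:
    robot.get_image(c)
    for n in N:
        if c!="wrist" and n=="glass_rail" and 0: continue
        if c=="wrist" and "right" in n: continue
        for d in robot.mark_of(c,n)[:1]: obs.append((c,n,np.array(d["location"])))
def bp(n,p):
    if n=="board":return np.zeros(3)
    if n=="glass_rail":return np.array([p[3],0,24.])
    return np.array([*CL[n[6:-5]],40.])
def res(p):
    o,R=board(p)
    return np.array([(projf if c=="wrist" else proj)(info[c],o+R@bp(n,p))-l for c,n,l in obs])
old=np.load("board.npy")
s=least_squares(lambda p:res(p).ravel(),old,loss="soft_l1",f_scale=1.5);print(s.x,s.cost)
for (c,n,l),r in zip(obs,res(s.x)):print(c,n,r.round(1))
np.save("board.npy",s.x)
# handle angles: fit from silhouettes main axis
o,R=board(s.x)
for c in info:
    for k in CL:
        n=f"clamp_{k}_grip"
        S=robot.silhouettes(c,n)
        for d in S[:1]:
            m=d["pixels"];
            px=np.argwhere(m); print(c,k,round(d["conf"],2),len(px),px.mean(0).round(),np.round(d["extent"]))
            np.save(f"sil_{c}_{k}.npy",m)
for c in info: print(c, R.shape)
print(robot.sense()["time"])
import pickle;pickle.dump(info,open("info.pkl","wb"))
E
```

```text
[ 5.88837436e+02  8.98040160e+00 -3.40742398e-02  1.30164969e+02] 289.6373130230574
scene glass_rail [-2.8 -2.7]
scene clamp_upper_left_grip [-0.5  3. ]
scene clamp_upper_right_grip [-0.3  4.6]
scene clamp_lower_right_grip [-0.9  1.5]
scene clamp_lower_left_grip [-1.5  0. ]
scene board [-0.4  2.9]
side glass_rail [ 0.3 -0.3]
side clamp_upper_left_grip [-0.1 -0.9]
side clamp_upper_right_grip [-145.7   28.9]
side clamp_lower_right_grip [1.4 1.3]
side clamp_lower_left_grip [-2.2 -0.6]
side board [-3.2 -0.8]
wrist glass_rail [0.3 0.8]
wrist clamp_upper_left_grip [ 0.5 -1.2]
wrist clamp_lower_left_grip [ 0.  -2.5]
wrist board [1.3 3.3]
scene upper_left 0.78 318 [216. 379.] [367. 206. 388. 226.]
scene upper_right 0.69 454 [290. 278.] [260. 277. 294. 304.]
scene lower_right 0.78 349 [270. 242.] [228. 258. 256. 283.]
side upper_left 0.85 301 [250. 257.] [243. 235. 272. 262.]
side upper_right 0.52 181 [166. 345.] [338. 154. 356. 177.]
side lower_right 0.65 148 [221. 396.] [390. 213. 407. 229.]
side lower_left 0.63 334 [311. 316.] [303. 295. 330. 330.]
wrist upper_left 0.8 992 [ 69. 400.] [393.  39. 410. 100.]
wrist upper_right 0.98 436 [319. 389.] [382. 305. 398. 337.]
wrist lower_right 0.87 478 [320. 257.] [249. 304. 265. 336.]
wrist lower_left 0.89 1063 [ 69. 245.] [238.  41. 257.  99.]
scene (3, 3)
side (3, 3)
wrist (3, 3)
8.6583
```

```bash
cat > ang.py <<'E'
from h import *
import pickle,glob,itertools,os,sys
def angfit(info,sils):
    o,R=load()
    for (c,k),m in sils.items():
        best=[]
        f=projf if c=="wrist" else proj
        for q in np.arange(-0.15,2.0,0.025):
            a=1.7-q;u=np.array([np.cos(a),np.sin(a),0]);v=np.array([-np.sin(a),np.cos(a),0])
            pts=[f(info[c],o+R@(np.array([*CL[k],40])+s*30*u+t*7*v+np.array([0,0,w*10])))[::-1] for s in(-1,1) for t in(-1,1) for w in(-1,1)]
            pts=np.array(pts);pts+=np.argwhere(m).mean(0)[::-1]-pts.mean(0) if not(c=="wrist" and "right" in k) else 0
            g=np.zeros(m.shape,np.uint8);cv2.fillConvexPoly(g,cv2.convexHull(pts.round().astype(np.int32)),1)
            best.append(((g>0)&m).sum()/((g>0)|m).sum())
        i=np.argmax(best);print(c,k,round(-0.15+.025*i,3),round(best[i],2))
if __name__=="__main__":
    info=pickle.load(open("info.pkl","rb"))
    angfit(info,{(c,k):np.load(f"sil_{c}_{k}.npy") for c in info for k in CL if os.path.exists(f"sil_{c}_{k}.npy")})
E
python3 ang.py
cat >> h.py <<'E'
def pose_t(b,ang,eps=0.,L=172):
    """tool axis tilted by eps (rad) about board y: more vertical for eps>0"""
    o,R=load(); x=R@np.array([-np.sin(eps),0,-np.cos(eps)])
    d=R@np.array([np.cos(ang),np.sin(ang),0]); z=d-x*(d@x); z/=np.linalg.norm(z); y=np.cross(z,x)
    return o+R@np.array(b,float)-L*x, Rn.from_matrix(np.stack([x,y,z],1)).as_quat()
E
python3 - <<'E'
from h import *
for n in("lower_left","lower_right"):
  for e in (-.4,-.25,.2,.3,.4):
   for z in(40,100):
    p,r=pose_t((*CL[n],z),1.7+np.pi/2+np.pi,e);j=robot.inverse_kinematics(p,r);print(n,e,z,None if j is None else np.round(j,2))
E
```

```text
scene upper_left 0.125 0.81
scene upper_right 0.0 0.85
scene lower_right 0.05 0.8
side upper_left 0.125 0.86
side upper_right 0.1 0.74
side lower_right 0.15 0.57
side lower_left 0.1 0.91
wrist upper_left 0.15 0.83
wrist upper_right -0.05 0.48
wrist lower_right 0.0 0.51
wrist lower_left 0.1 0.87
lower_left -0.4 40 [0.38 0.74 2.4  3.56 0.92 3.  ]
lower_left -0.4 100 [0.43 0.55 2.42 3.67 0.78 2.9 ]
lower_left -0.25 40 [0.34 0.59 2.3  3.65 0.55 2.83]
lower_left -0.25 100 [0.38 0.42 2.31 3.89 0.42 2.61]
lower_left 0.2 40 [ 0.23  0.45  1.96 -0.2   0.42  0.3 ]
lower_left 0.2 100 [ 0.25  0.32  1.97 -0.17  0.55  0.29]
lower_left 0.3 40 [ 0.21  0.46  1.89 -0.1   0.58  0.19]
lower_left 0.3 100 [ 0.23  0.34  1.89 -0.09  0.69  0.19]
lower_left 0.4 40 [ 0.2   0.48  1.81 -0.04  0.73  0.12]
lower_left 0.4 100 [ 0.21  0.37  1.82 -0.04  0.84  0.13]
lower_right -0.4 40 [-0.7   0.78  2.49  2.53  1.03  2.91]
lower_right -0.4 100 [-0.78  0.58  2.52  2.37  0.89  3.04]
lower_right -0.25 40 None
lower_right -0.25 100 [-0.69  0.41  2.38  2.14  0.53 -2.85]
lower_right 0.2 40 [-0.45  0.43  2.01  0.32  0.42 -0.82]
lower_right 0.2 100 [-0.48  0.3   2.01  0.27  0.55 -0.79]
lower_right 0.3 40 [-0.42  0.44  1.93  0.16  0.57 -0.65]
lower_right 0.3 100 [-0.45  0.32  1.94  0.14  0.69 -0.65]
lower_right 0.4 40 [-0.4   0.47  1.85  0.07  0.71 -0.55]
lower_right 0.4 100 [-0.42  0.35  1.86  0.06  0.82 -0.57]
```

```bash
python3 - <<'E'
from h import *
o,R=load()
robot.move_gripper(0)
p,r=pose((172,0,90),0);robot.move_to(p,r)
p,_=pose((172,0,37),0);g=robot.move_linear(p,v=120,guard=20);print("down",g)
p,_=pose((90,0,37),0);g=robot.move_linear(p,v=35,guard=12)
s=robot.sense()
b=R.T@(s["eef_pos"]-o);print(g,b.round(1),"force board",(R.T@s["wrist_force"]).round(1),s["time"],s["width"])
for c in("side","scene"):cv2.imwrite(f"pics/{c}1.png",robot.get_image(c)[:,:,::-1])
E
```

```text
down False
True [122.2   0.  209.2] force board [4.5 0.6 1.7] 12.9583 0.05084570469316931
```

View pics/side1.png

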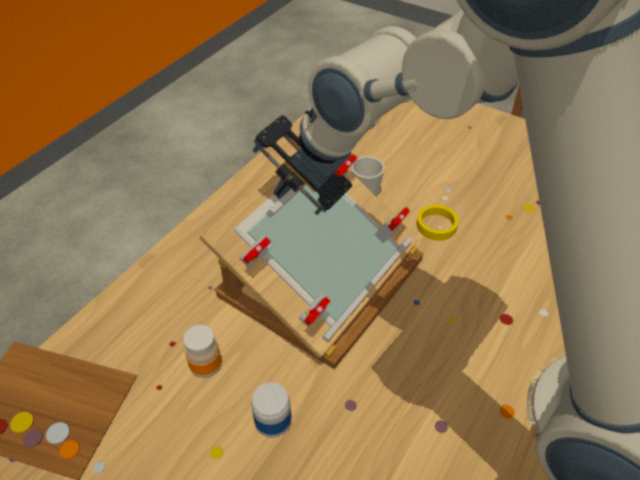

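The glass now sits close to the ledge, with its lower edge at about (370,280) beside the white ledge bar. I'll push again, slowly and harder, to confirm the stop.

```bash
python3 - <<'E'
from h import *
o,R=load()
s=robot.sense();b=R.T@(s["eef_pos"]-o)
p,_=pose((b[0]-25,0,37),0);g=robot.move_linear(p,v=25,guard=20)
s=robot.sense();b2=R.T@(s["eef_pos"]-o);print(g,b2.round(1),(R.T@s["wrist_force"]).round(1),s["time"])
p,_=pose((b2[0]+6,0,37),0);robot.move_linear(p,v=60)
p,_=pose((b2[0]+6,0,95),0);robot.move_linear(p,v=150)
im=robot.get_image("wrist");cv2.imwrite("pics/w2.png",im[:,:,::-1])
s=robot.sense();print(s["time"],R.T@s["wrist_force"])
E
```

```text
True [121.    0.  209.2] [3.4 0.7 1.6] 13.4583
14.2917 [ 0.40981644  0.50206968 -0.61364767]
```

View pics/w2.png

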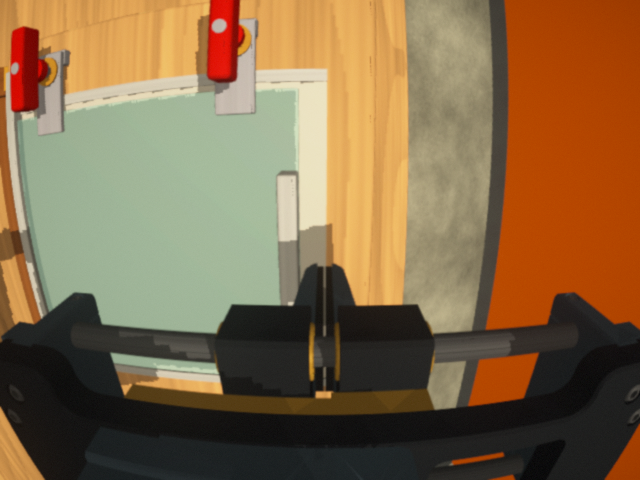

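The guard stopped it at 20 N after only 1.2 mm, and friction is just 4 N, so the glass is on the hard stop. In the wrist view it meets the ledge at left. Now the first half-turn, at UL.

```bash
cat >> h.py <<'E'
EPS={"upper_left":0.,"upper_right":0.,"lower_left":.2,"lower_right":.2}
def jaw(q): return 1.7-q+np.pi/2+np.pi
def turn(k,q0,q1,over=0.,hover=85,opn=36,grip=15,down=True):
    e=EPS[k];o,R=load()
    p,r=pose_t((*CL[k],hover),jaw(q0),e)
    T=lambda: round(float(robot.sense()["time"]),2)
    t0=T();robot.move_to(p,r);t1=T()
    robot.move_gripper(opn)
    p,r=pose_t((*CL[k],40),jaw(q0),e)
    if robot.move_linear(p,v=130,guard=25): raise SystemExit("guard on descent")
    t2=T();robot.move_gripper(0,grip)
    s=robot.sense();t3=T();print(k,"width",round(float(s["width"]),1),"F",(R.T@s["wrist_force"]).round(1))
    p,r=pose_t((*CL[k],40),jaw(q1+over),e)
    j=robot.inverse_kinematics(p,r);
    if np.abs(j[:5]-s["joints"][:5]).max()>.1: print("IK jump",j,s["joints"])
    robot.move_joints(j);t4=T()
    s=robot.sense();print("  F",(R.T@s["wrist_force"]).round(1),"T",(R.T@s["torque"]).round(2),"w",round(float(s["width"]),1))
    robot.move_gripper(opn);t5=T()
    p,r=pose_t((*CL[k],hover),jaw(q1+over),e);robot.move_linear(p,v=180)
    print("  t",t0,t1,t2,t3,t4,t5,T())
E
python3 - <<'E'
from h import *
turn("upper_left",.13,.85)
cv2.imwrite("pics/w3.png",robot.get_image("wrist")[:,:,::-1])
E
```

```text
upper_left width 17.4 F [-7.   1.6  7. ]
  F [-7.8  3.6  8. ] T [0.68 1.84 0.01] w 17.4
  t 14.29 14.94 16.14 16.57 17.32 17.82 18.22
```

View pics/w3.png

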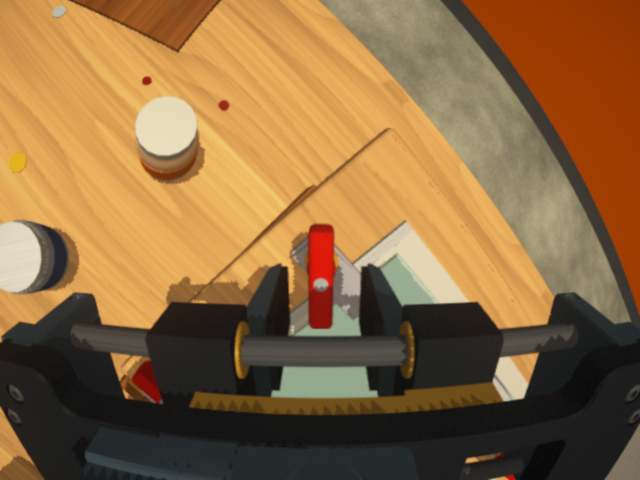

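UL has turned: its bar lies exactly between the fingers at (275,320). Continuing crosswise: LR, then UR, then LL.

```bash
python3 - <<'E'
from h import *
turn("lower_right",.07,.85)
cv2.imwrite("pics/w4.png",robot.get_image("wrist")[:,:,::-1])
E
```

```text
lower_right width 19.4 F [-10.1  -8.1   9.7]
  F [-8.7  1.   4. ] T [-0.07  1.43 -0.03] w 18.1
  t 18.27 19.96 20.68 21.08 21.89 22.37 22.77
```

View pics/w4.png

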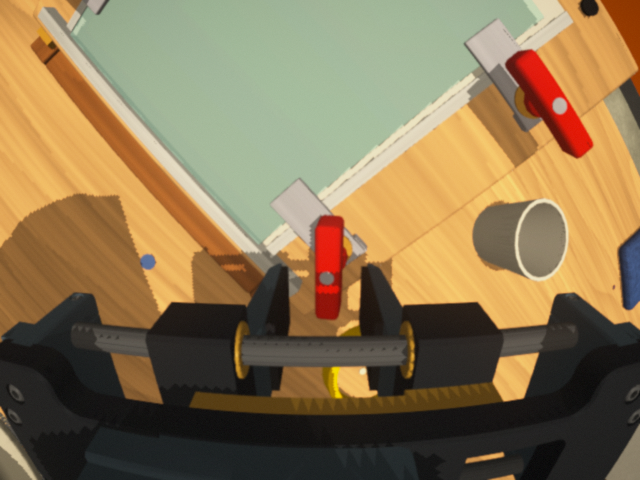

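LR is at half: its bar at (265,328) lines up with the tool. The glass meets the ledge along its whole edge, and UR at (105,550) is still slack. Next are UR and LL.

```bash
python3 - <<'E'
from h import *
turn("upper_right",.05,.85)
cv2.imwrite("pics/w5.png",robot.get_image("wrist")[:,:,::-1])
turn("lower_left",.1,.85)
cv2.imwrite("pics/w6.png",robot.get_image("wrist")[:,:,::-1])
a=cv2.imread("pics/w5.png");b=cv2.imread("pics/w6.png");cv2.imwrite("pics/w56.png",cv2.resize(cv2.hconcat([a,b]),(800,300)))
info={}
import pickle
for c in("scene","side"):
    im=robot.get_image(c);cv2.imwrite(f"pics/{c}2.png",im[:,:,::-1]);info[c]=robot.camera_info(c)
from ang import angfit
S={}
for c in info:
    for k in CL:
        d=robot.silhouettes(c,f"clamp_{k}_grip")
        if d:S[c,k]=d[0]["pixels"]
angfit(info,S);print(robot.sense()["time"])
E
```

```text
upper_right width 17.0 F [-15.1  -6.8   9.8]
  F [-15.4  -4.7   7.9] T [-0.97  3.    0.06] w 16.8
  t 22.82 23.62 24.34 24.77 25.59 26.08 26.48
lower_left width 19.6 F [-1.1  1.3 10.4]
  F [-4.1  5.2  3.4] T [ 0.75  0.78 -0.18] w 18.4
  t 26.53 27.74 28.46 28.86 29.64 30.12 30.52
scene upper_left 1.125 0.72
scene upper_right 1.025 0.77
scene lower_right 1.125 0.79
scene lower_left 1.35 0.67
side upper_left 0.75 0.79
side upper_right 0.75 0.73
side lower_left 0.775 0.46
31.0667
```

View pics/w56.png

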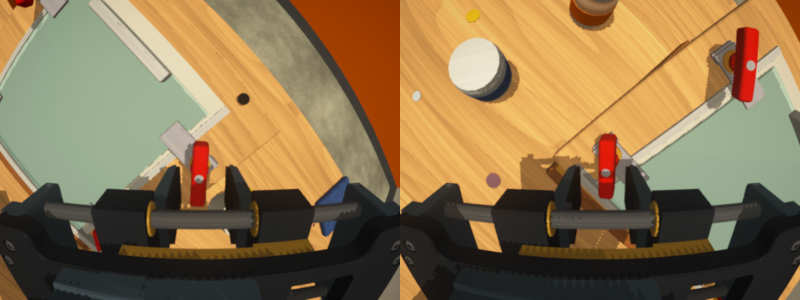

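View pics/side2.png

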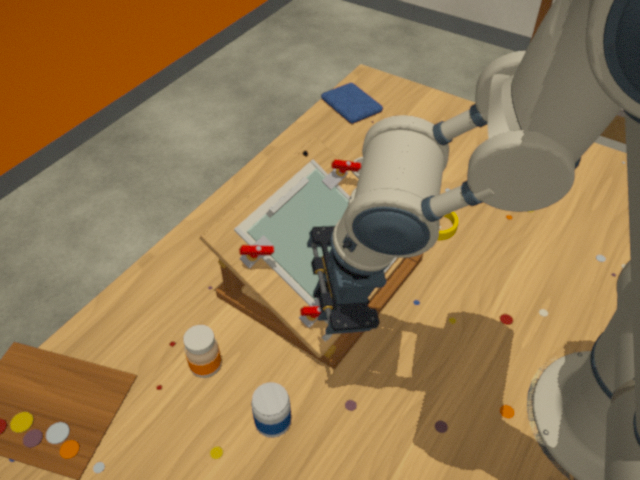

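All four are at about half in the wrist views (bar along the tool at 0.85). The fixed-camera silhouette angles are noisy, scattered 0.75–1.35 around that. Second round now, in the same crosswise order.

```bash
python3 - <<'E'
from h import *
turn("upper_left",.85,1.7,over=.08)
cv2.imwrite("pics/w7.png",robot.get_image("wrist")[:,:,::-1])
turn("lower_right",.85,1.7,over=.08)
cv2.imwrite("pics/w8.png",robot.get_image("wrist")[:,:,::-1])
a=cv2.imread("pics/w7.png");b=cv2.imread("pics/w8.png");cv2.imwrite("pics/w78.png",cv2.resize(cv2.hconcat([a,b]),(800,300)))
E
```

```text
upper_left width 16.8 F [-6.6 12.1  4.8]
  F [-4.5  5.2  3.4] T [0.81 0.99 0.09] w 17.0
  t 31.07 31.72 32.43 32.87 33.79 34.28 34.68
lower_right width 18.4 F [-3.3  9.2  8.3]
  F [-2.9  8.9  4.2] T [ 1.74  0.74 -0.25] w 17.2
  t 34.73 36.54 37.26 37.67 38.59 39.08 39.48
```

View pics/w78.png

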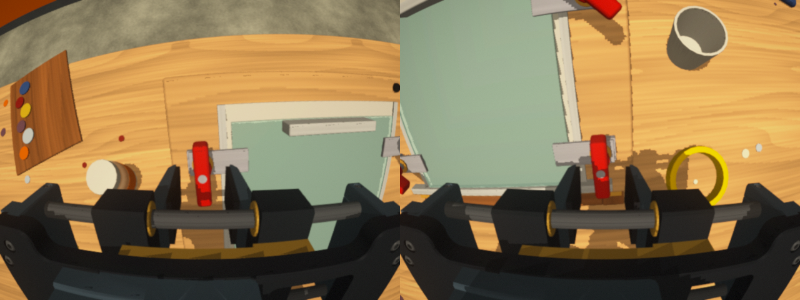

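Both bars now point up the slope and are turned slightly back relative to the over-rotated tool, which suggests they hit the stop. UR and LL next.

```bash
python3 - <<'E'
from h import *
turn("upper_right",.85,1.7,over=.08)
turn("lower_left",.85,1.7,over=.08)
p,r=pose((-10,0,230),-np.pi/2)
robot.move_to(p,r)
cv2.imwrite("pics/w9.png",robot.get_image("wrist")[:,:,::-1])
info={"wrist":robot.camera_info("wrist")}
from ang import angfit
S={}
for k in CL:
    for d in robot.silhouettes("wrist",f"clamp_{k}_grip")[:1]:S["wrist",k]=d["pixels"]
angfit(info,S);print(robot.mark_of("wrist","glass_rail"),robot.sense()["time"])
E
```

```text
upper_right width 17.0 F [-6.4 10.8  7. ]
  F [-3.2  2.9  6.4] T [0.5  0.98 0.05] w 16.8
  t 39.53 40.44 41.16 41.59 42.52 43.01 43.41
lower_left width 18.4 F [-4.5  8.9  7.1]
  F [-5.8 16.2  8.1] T [ 3.2   1.59 -0.63] w 17.4
  t 43.41 44.62 45.33 45.75 46.67 47.16 47.56
wrist upper_left 1.625 0.85
wrist upper_right 1.625 0.76
wrist lower_right 1.7 0.71
wrist lower_left 1.675 0.78
[{'location': [88.3, 324.3], 'conf': 0.93}, {'location': [198.2, 322.5], 'conf': 0.26}] 48.7167
```

View pics/w9.png

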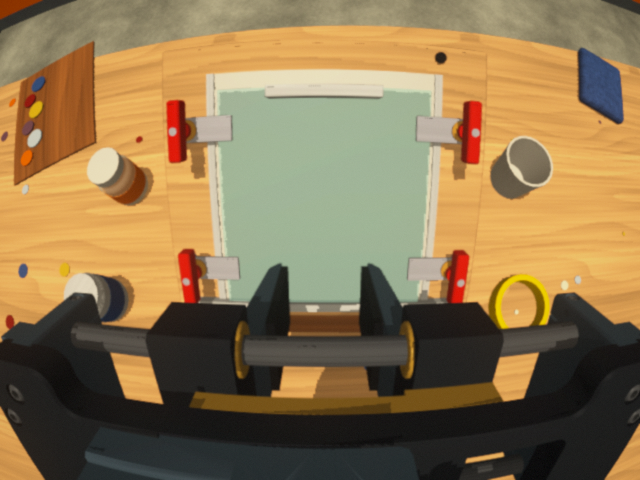

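All four bars point up the slope, the glass is on the ledge, and the bystanders stand undisturbed. Before handing in, I'll measure the handle angles more finely from this same picture.

```bash
python3 - <<'E'
from h import *
i=robot.camera_info("wrist");o,R=load()
im=cv2.imread("pics/w9.png");hsv=cv2.cvtColor(im,cv2.COLOR_BGR2HSV)
red=((hsv[...,0]<6)|(hsv[...,0]>174))&(hsv[...,1]>170)&(hsv[...,2]>60)
S=4
for k in CL:
    c0=projf(i,o+R@np.array([*CL[k],40]))[::-1]
    w=np.zeros_like(red);y,x=c0.round().astype(int)[::-1];w[max(0,y-50):min(300,y+50),x-28:x+28]=1
    n,lab,st,_=cv2.connectedComponentsWithStats((red&w).astype(np.uint8));m=lab==1+np.argmax(st[1:,4])
    M=cv2.resize(m.astype(np.uint8),None,fx=S,fy=S,interpolation=cv2.INTER_NEAREST)>0
    def iou(p):
        a=1.7-p[0];u=np.array([np.cos(a),np.sin(a),0]);v=np.array([-np.sin(a),np.cos(a),0])
        pts=np.array([projf(i,o+R@(np.array([CL[k][0]+p[1],CL[k][1]+p[2],40])+s*30*u+t*7*v+np.array([0,0,z*10])))[::-1] for s in(-1,1) for t in(-1,1) for z in(-1,1)])
        g=np.zeros(M.shape,np.uint8);cv2.fillConvexPoly(g,cv2.convexHull(((pts+.5)*S).round().astype(np.int32)),1);g=g>0
        return -(g&M).sum()/(g|M).sum()
    from scipy.optimize import differential_evolution
    r=differential_evolution(iou,[(1.4,1.9),(-6,6),(-6,6)],seed=1,maxiter=25,popsize=10)
    print(k,st[1+np.argmax(st[1:,4])],r.x.round(3),-r.fun)
print(robot.sense()["time"])
# reproject rail
for x in (95,100,105):print(x,projf(i,o+R@np.array([x,0,24.])))
E
```

```text
upper_left [ 167  101   23   61 1006] [ 1.703 -1.418  1.243] 0.7454017878036224
upper_right [ 458  101   23   62 1004] [ 1.71  -2.869  1.943] 0.7421958844664271
lower_right [446 251  23  49 741] [ 1.631 -4.002  1.653] 0.6593381557213647
lower_left [179 250  22  50 743] [ 1.757 -3.031  2.213] 0.6643205812237485
48.7167
95 [102.3473093  325.15841091]
100 [ 97.183701   325.16882916]
105 [ 92.03035824 325.17912706]
```

```bash
python3 - <<'E'
import cv2
a=cv2.imread("pics/w4.png")[0:300,30:350];b=cv2.imread("pics/w8.png")[220:420,0:320]
b=cv2.resize(b,(480,300));a=cv2.resize(a,(320,300));cv2.imwrite("pics/z1.png",cv2.hconcat([a,b]))
E
```

```text
(no output)
```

View pics/z1.png

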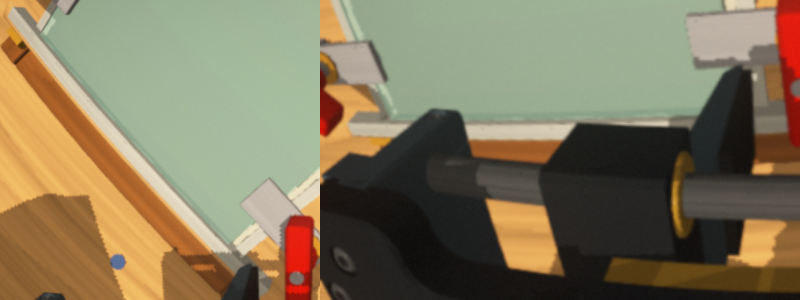

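The glass lies flush against the ledge along its whole lower edge in both crops, with no white gap. The robot is clear of everything, so I'm handing in.

```bash
python3 - <<'E'
from rig import robot
robot.finish_job();print(robot.sense()["time"])
E
```

```text
the job is handed in; nothing more can be done
the job is handed in; nothing more can be done
```

The job is done and handed in at about 49 s. The glass is down on the ledge and all four clamps are tight.

**Glass:** I pushed it down by its rail with the clamps slack, and pushed a second time until the force guard stopped it at 20 N after only 1.2 mm. Close-up pictures show it flush along the ledge. The rail's position (about 110 mm up the board) also fits the glass being home.

**Clamps:** I went crosswise, upper left, lower right, upper right, lower left. The first round took each to about 0.85 rad, half its turn. The second round, in the same order, took each up to its stop.

**Last checks:**
- **Upper clamps:** they measured 1.70 rad (left) and 1.71 rad (right) in the final wrist picture.
- **Lower clamps:** they measured 1.76 rad (left) and 1.63 rad (right). I put the opposite errors down to the picture fit, which was poorer for these two, and both showed clear stop torque. A coarser fit of the same picture gave 1.63 to 1.70 rad for all four.
- **Half-turn stage:** angles from the fixed cameras scattered from 0.75 to 1.35 rad and disagreed with each other. I relied on the wrist pictures instead, where each handle lay along the tool at the commanded angle.
- **Bystanders:** the jar, tub, tape and tin look undisturbed in the pictures. I did not re-measure their positions.

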